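# Park the fence stop on the sloping ledge

## Task

Slide the fence stop along its T-track to the mouth at the track's end, where the lips are cut away, and lift it off there. Set it down gently on the narrow sloping ledge of the parking stand, its foot flat on the ledge, lengthwise along it and wholly on it behind the front lip, and let go. Do not drop it, and do not disturb the other things on the table.

Things in the scene. Friction and masses are not known exactly. Their poses are not given: they have to be found in the camera images.
- fence_stop: Fence stop, loose, 0.35 kg, in the track at the start; slides freely. Aluminium block 50 (x) by 80 (y) mm, z = 15 to 45 mm, to grip across x or push at its rear face y = -40 mm; below it a steel T-foot: neck 18 mm wide, flange 36 x 80 mm, z = 0 to 6 mm. On top, up to z = 61 mm, a fixed black knob and, at the +y end, a stop plate. Origin: centre of the foot's underside; y points to the mouth.
- track: T-track on a fixed plywood board 80 x 280 x 18 mm. Origin under the board's centre, at table height; y along the track to the mouth, z up. The foot slides on a floor at z = 23 mm. Lips (top z = 36 mm) hold it down from y = -140 to 30 mm; beyond is the mouth, without lips, closed by a low end cap that stops the stop's origin at y = 92 mm. From y = 72 mm it lifts straight up (3 mm side play).
- ledge: Fixed aluminium ledge of the dark steel parking stand. Origin: centre of its upper surface, 100 mm above the table; z its normal, y along it, x up the slope, away from the robot. Slope 0.21 rad, falling towards the robot. Surface x = -24 to 24, y = -70 to 70 mm; a lip 6 mm high beyond the low edge, none elsewhere. The foot has 12 mm play across; the block overhangs. Either way round is right.
- collet_nut: Bystander, loose: grey slotted ring nut lying on the table between the track and the stand, 50 x 54 x 24 mm, origin at the centre of its underside.
- tape_measure: Bystander, loose: yellow tape measure standing at the right of the table, 36 x 76 x 66 mm, origin at the centre of its underside.
- spray_can: Bystander, loose: blue aerosol can standing at the back left, 66 mm across, 178 mm high, origin at the centre of its underside.

How it is judged (in metres and radians):
On the way, in this order (a step that is already met when the one before it is completed fails the run):
1. the stop has been slid along the track, still seated in it, until its whole foot is in the mouth (y of fence_stop in the frame of track between 0.07 and 0.1 m and z of fence_stop in the frame of track below 0.03 m and x of fence_stop in the frame of track between -0.006 and 0.006 m), for 0.1 s.
2. the stop has been lifted clear of the track (z of fence_stop in the frame of track above 0.055 m), for 0.1 s.
At the end, for the whole second after the job is handed in: The stop stands at rest on the ledge and released: foot flat on the surface (within 4 mm and 0.07 rad), its centre within 9 mm of the ledge's centre line and within 33 mm of its middle lengthwise (the foot overhangs no edge by more than 3 mm), lengthwise along it within 0.17 rad (x of fence_stop in the frame of ledge between -0.009 and 0.009 m and y of fence_stop in the frame of ledge between -0.033 and 0.033 m and z of fence_stop in the frame of ledge between -0.003 and 0.004 m and angle between the z axis of fence_stop and the z axis of ledge, either way round below 0.07 rad and angle between the y axis of fence_stop and the y axis of ledge, either way round below 0.17 rad and linear speed of fence_stop below 0.02 m/s and angular speed of fence_stop below 0.1 rad/s and contact force between fence_stop and ledge above 0.5 N); the robot touches nothing.
It fails at once if the stop is dropped (falls faster than 0.5 m/s out of the fingers) (linear speed of fence_stop above 0.5 m/s and contact force between fence_stop and the fingers below 0.1 N).
It fails at once if the collet nut is moved by more than 30 mm (distance of collet_nut from where it was at the start of the episode above 0.03 m).
It fails at once if the tape measure is moved by more than 30 mm (distance of tape_measure from where it was at the start of the episode above 0.03 m).
It fails at once if the spray can is moved by more than 30 mm (distance of spray_can from where it was at the start of the episode above 0.03 m).
It also fails if it takes over 51 s, if anything falls off the work surface, if the arm or the gripper's body presses on something with over 40 N, if the wrist force passes 120 N, or if a joint passes its speed limit or range.

## Robot

A 6-joint arm with a two-finger parallel gripper is mounted at the origin on a cart in front of the work surface, level with it; the furniture and walls round the work are solid. World frame = base frame: x ahead of the robot, y to its left, z up, the work surface at z = 0. Lengths are in mm, angles in degrees, forces in N, time in s.
With the tool pointing down it reaches from about 300 to 850 mm from the base axis. Payload 4.2 kg.
Tool frame: the origin (TCP) lies midway between the tips of the shut fingers; the grasp point (between the pads) lies 19 mm behind it; z points along the fingers, y is the line along which they close (so a half turn about z gives the same grasp; the last joint's range is limited). The gripper opens to 91 mm and grips with 3 to 60 N. Pads are 32 mm wide; open, the fingers measure 118 mm over their backs; the gripper's body (76 mm by 178 mm) begins 60 mm behind the grasp point.
Start: joints at [-70.818, 18.312, 89.639, -0, 72.044, -1.146], TCP at [199.761, -539.202, 213.976] pointing down, gripper open.
Joint ranges: [-177.97, 177.97], [-48.28, 115.42], [12.27, 149.76], [-77.06, 257.06], [2.81, 150.46], [-146.56, 146.56]. Speed limits (degrees/s): [147.25, 147.25, 180, 180, 180, 180].

## Interface

Orientations are given as [roll, pitch, yaw] about the fixed x, y, z axes, in that order (R = Rz(yaw) Ry(pitch) Rx(roll)).
In Python, from workcell import env gives the robot as it stands.
- The arm moves only by the shell command python3 -m jog 'ROWS' [FORCE]. ROWS is a JSON object of lists of equal length, an entry for each row: "jaw": the finger opening in mm, from 0 to 91.2; "slide": the shift along the tool's x, y, z in units of 30 mm (1.0 is 30 mm), a list of three; "spin": the turn about the tool's z in units of 8 degrees (1.0 is 8 degrees). In form: {"jaw": [jaw, ...], "slide": [[dx, dy, dz], ...], "spin": [spin, ...]}. A call has 1 to 10 rows; each row shifts and turns the commanded pose from where the row before left it, along the tool's axes as they then stand; what a row does not reach is not made up. A row lasts 1/10 s, in which the tool goes at most 50 mm and 8.59 degrees, less where a joint would pass 70% of its speed; a pose out of reach is approached as far as the arm can. A call is refused whole if a number of a shift passes 1 or a number of a turn 1, either way. A call with a gripper value outside its range is refused whole. The fingers move at their own pace and stop on an object; FORCE is the grip in N (left out, the last holds). Time passes only in rows, so rows that do not move let the fingers close. It gives the time, the measured TCP pose, the force, the opening and the grip force at its end, in the units of the state.
- env.state(): the state, without advancing time (a new reading comes with each control period).
- env.grab_frame(name): name is "side" or "top" or "wrist"; returns the picture (420x560x3 uint8, red, green, blue); there is no depth.
- env.camera_model(name): a dict with "fx", "fy", "cx", "cy" (pixels), "camera_from_world" (4x4, takes a point from world to camera coordinates). Camera axes: x right, y up, looking along -z (the intrinsics and any distortion apply to the point x, -y, -z); pixel columns grow to the right and rows downward; lengths in mm; the calibration is good to about 2 mm. A picture is of the moment at which its call begins: read the wrist's pose just before it. camera_model takes no time and is no camera call; for the wrist camera it gives the pose at the moment of the call.
- env.job_done(): hands the job in; it is judged then, once.
The state is a dict: "time_s": time; "qpos": joint angles; "qvel": joint speeds; "effort": joint torques, N m; "ee_pos": TCP position; "ee_rot": TCP orientation; "force": force on the tool from outside, world axes, zero at the start; "torque": the same for the moment, N m; "gripper_width": finger opening in mm; "gripper_force": force on a finger pad.
Only numpy, scipy, OpenCV 4.12 (cv2) and the standard library are available. Lean on these libraries where they do the work, as an engineer would, in place of code of your own. Each camera call takes 0.05 s, during which the arm holds its last target. There are 200 camera calls.

## Working session

There is one attempt and no reset: what is moved stays moved. The work goes in short steps, Python scripts to look and compute and a shell command to move; the robot and the scene stay as the last step left them, time stands still between calls to the robot, and variables do not carry over. Pictures are saved under pics/ and viewed, at most 13 in all, crops included, and the job is handed in when it is done.

```bash
mkdir -p pics
cat > h.py <<'E'
import numpy as np, cv2
from workcell import env
def ray(m,u,v):
    T=np.array(m["camera_from_world"]);R=T[:3,:3];t=T[:3,3]
    d=np.array([(u-m["cx"])/m["fx"],-(v-m["cy"])/m["fy"],-1.])
    return -R.T@t,R.T@d
def onz(m,u,v,z):
    o,d=ray(m,u,v);return o+d*(z-o[2])/d[2]
def proj(m,p):
    T=np.array(m["camera_from_world"]);c=T[:3,:3]@np.array(p,float)+T[:3,3]
    return m["cx"]+m["fx"]*c[0]/-c[2], m["cy"]-m["fy"]*c[1]/-c[2]
def snap(n,f):
    im=env.grab_frame(n);cv2.imwrite("pics/"+f,im[:,:,::-1]);return im
E
python3 - <<'E'
from h import *
a=snap("top","t0.png");b=snap("side","s0.png")
for n in("top","side"):
    m=env.camera_model(n);print(n,{k:np.round(v,3).tolist() if not isinstance(v,str) else v for k,v in m.items()})
print(env.state())
E
```

```text
top {'fx': 448.247, 'fy': 448.247, 'cx': 282.915, 'cy': 212.037, 'camera_from_world': [[0.016, -1.0, -0.018, -135.339], [0.987, 0.013, 0.16, -544.673], [-0.159, -0.021, 0.987, -1130.168], [0.0, 0.0, 0.0, 1.0]]}
side {'fx': 469.8, 'fy': 469.8, 'cx': 276.547, 'cy': 208.887, 'camera_from_world': [[-0.999, -0.036, -0.012, 546.747], [0.004, -0.409, 0.913, -127.871], [-0.038, 0.912, 0.408, -1163.989], [0.0, 0.0, 0.0, 1.0]]}
{'time_s': 0.1, 'qpos': array([-7.08180322e+01,  1.83497728e+01,  8.97004833e+01,  4.68294479e-04,
        7.20428834e+01, -1.14566298e+00]), 'qvel': array([ 0.03239864,  0.00801441, -0.10282564, -0.02301398,  0.12638645,
       -0.01485302]), 'effort': array([ 1.22750691e-03, -4.13329411e+01, -2.32509720e+01,  7.29036774e-02,
        4.21847985e-02, -5.41333395e-05]), 'ee_pos': array([ 199.6048523 , -538.76026693,  213.17912221]), 'ee_rot': array([-1.79906888e+02, -2.30741341e-03,  2.03274842e+01]), 'force': array([-0.1852087 ,  0.33318742, -0.39801029]), 'torque': array([ 0.03457948, -0.05640746,  0.01183268]), 'gripper_force': 0.0, 'gripper_width': 91.41050814178507}
```

View pics/t0.png

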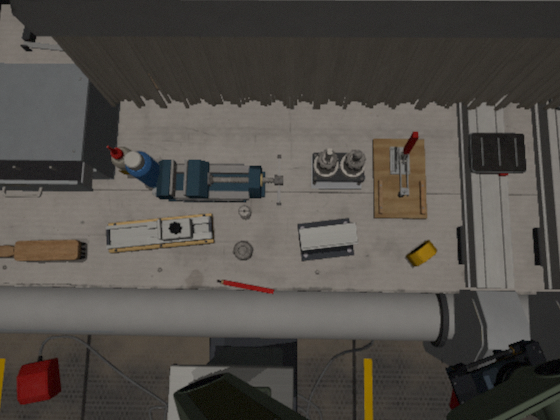

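View pics/s0.png

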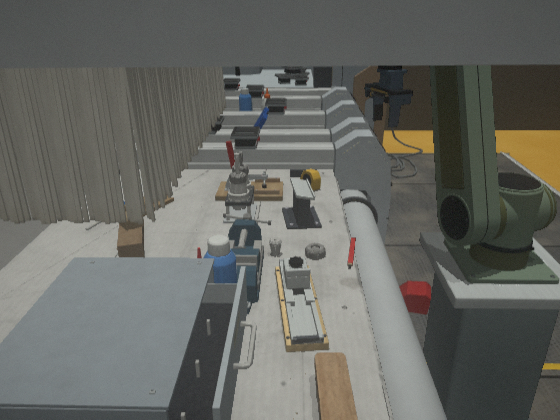

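The top view shows the track from (107,237) to (214,228) with the stop near (176,229), the ledge at about (327,236), the nut at (243,250) and the tape at (422,253). The side view shows the track running from (300,345) to (285,265). I'll enlarge both.

Run:
```python
import cv2,numpy as np
a=cv2.imread("pics/t0.png");b=cv2.imread("pics/s0.png")
A=cv2.resize(a[200:270,98:226],None,fx=6,fy=6,interpolation=2)[:,:800]
B=cv2.resize(a[210:265,290:360],None,fx=5,fy=5,interpolation=2)
C=cv2.resize(b[250:355,265:335],None,fx=5,fy=5,interpolation=2)
cv2.imwrite("pics/c1.png",A)
D=np.zeros((530,720,3),np.uint8);D[:275,:350]=B;D[:525,360:710]=C
cv2.imwrite("pics/c2.png",D)
```

```text
(no output)
```

View pics/c1.png

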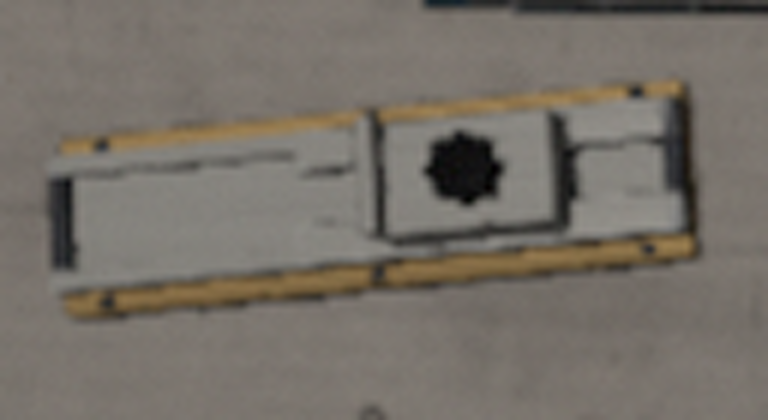

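View pics/c2.png

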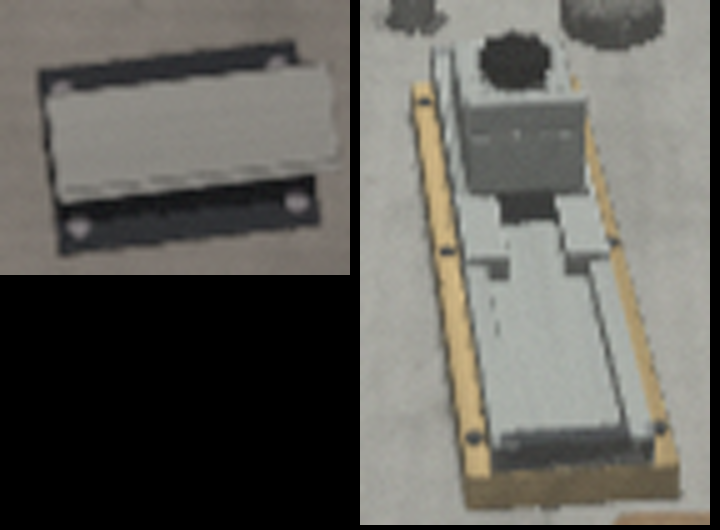

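The mouth is at the left (+y) end of the track. In crop 1 the board corners are (62,142), (684,82), (697,258) and (70,316), and the block top corners are (378,125), (553,110), (560,222) and (383,238). In crop 2 the ledge's upper edge runs (47,95) to (330,65) and its lower edge (60,200) to (338,160).

Run:
```python
from h import *
m=env.camera_model("top");print("cam",ray(m,0,0)[0])
def f(x,y,s,o,z): return onz(m,o[0]+(x+.5)/s-.5,o[1]+(y+.5)/s-.5,z)[:2].round(1)
o=(98,200)
for n,z,P in(("board",18,[(62,142),(684,82),(697,258),(70,316)]),("block",68,[(378,125),(553,110),(560,222),(383,238)]),("knob",84,[(464,168)])):
    Q=np.array([f(x,y,6,o,z) for x,y in P]);print(n,Q.tolist(),Q.mean(0))
    if len(Q)==4: print(np.degrees([np.arctan2(*(-(Q[0]-Q[1]))*np.array([1,1])) ,np.arctan2(*(-(Q[3]-Q[2])))]),np.linalg.norm(Q-np.roll(Q,1,0),axis=1))
o=(290,210)
Q=np.array([f(*p,5,o,z) for p,z in[((47,95),105),((330,65),105),((338,160),98),((60,200),98)]])
print(Q.tolist(),Q.mean(0),np.linalg.norm(Q-np.roll(Q,1,0),axis=1),[np.degrees(np.arctan2(d[0],d[1])) for d in (Q[0]-Q[1],Q[3]-Q[2])])
im=cv2.imread("pics/t0.png")
for n,p,z in(("nut",(243,250),24),("can",(140,165),178),("tape",(422,253),66)): print(n,onz(m,*p,z)[:2])
for v in(285,290,295,340):print(onz(m,150,v,0)[:2])
```

```text
cam [ 359.56614246 -151.62391283 1199.99523396]
board [[514.1, 341.6], [544.8, 64.0], [466.2, 55.0], [436.6, 331.9]] [490.425 198.125]
[173.68925925 173.89837835] [ 78.10467336 279.29240949  79.11358922 278.47759335]
block [[516.7, 185.3], [524.1, 110.5], [476.1, 105.2], [468.3, 180.2]] [496.3 145.3]
[174.35008545 174.0625839 ] [48.6679566  75.1651515  48.29171772 75.40450915]
knob [[496.7, 143.1]] [496.7 143.1]
[[495.7, -169.0], [512.5, -307.9], [466.4, -312.4], [444.8, -176.1]] [ 479.85 -241.35] [ 51.39280105 139.91229396  46.31911053 138.00090579] [np.float64(-6.896443972990587), np.float64(-9.005003205637376)]
nut [447.2116237 -23.8981011]
can [632.97241653 209.32019546]
tape [ 443.03066886 -479.02691297]
[352.54196323 223.43330997]
[339.4643977  222.60352154]
[326.43291859 221.77665735]
[211.1839261  214.46395987]
```

```bash
python3 -m jog '{"jaw":[91,91,91,91,91,91,91,91,91,91],"slide":[[0,0,-0.5],[0,0,-0.5],[0,0,-0.5],[0,0,0],[0,0,0],[0,0,0],[0,0,0],[0,0,0],[0,0,0],[0,0,0]],"spin":[-0.95,-0.95,-0.95,-0.95,-0.95,-0.95,-0.95,-0.95,-0.95,-0.95]}' 30
python3 -m jog '{"jaw":[91,91,91,91,91,91,91,91,91,91],"slide":[[0.7,0.8,0],[0.7,0.8,0],[0.7,0.8,0],[0.7,0.8,0],[0.7,0.8,0],[0.7,0.8,0],[0.7,0.8,0],[0.7,0.8,0],[0.7,0.8,0],[0.7,0.8,0]],"spin":[0,0,0,0,0,0,0,0,0,0]}'
python3 - <<'E'
from h import *
snap("wrist","w1.png");m=env.camera_model("wrist");print(ray(m,280,210),m["fx"],env.state()["ee_pos"],env.state()["ee_rot"],[proj(m,p) for p in((481,-241,100),(475,-171,100))])
E
```

```text
time_s: 1.1
ee_pos: [199.7, -538.9, 258.4]
ee_rot: [-180.0, -0.1, 96.6]
force: [-0.4, -0.1, 0.5]
gripper_width: 91.1
gripper_force: 0.0
time_s: 2.1
ee_pos: [415.7, -302.8, 258.6]
ee_rot: [-180.0, -0.0, 96.3]
force: [0.1, -0.0, 0.2]
gripper_width: 90.8
gripper_force: 0.0
(array([ 410.87736619, -231.95969985,  428.88117052]), array([ 0.03610714, -0.23506366, -0.97133925])) 310.8341473929283 [ 418.55270327 -299.58167117  258.55200313] [179.84023585  -0.20526673  96.46408268] [(np.float64(343.01517979415127), np.float64(150.5919589493927)), (np.float64(348.557208652461), np.float64(78.10598917989881))]
```

View pics/w1.png

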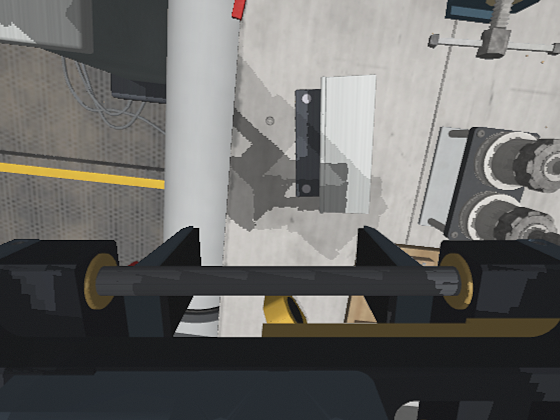

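The wrist view shows the ledge as the bright strip with corners at about (321,77), (376,75), (374,214) and (320,211). Its lip is on the left, the robot side.

```bash
python3 - <<'E'
from h import *
im=cv2.imread("pics/w1.png");g=cv2.cvtColor(im,cv2.COLOR_BGR2GRAY);m=env.camera_model("wrist")
for v in (85,110,130,150,160,200,208): print(v,g[v,314:382:1].tolist() if v in(110,200) else [int(x) for x in np.where(np.abs(np.diff(g[v,310:384].astype(int)))>12)[0]+310])
print([int(x) for x in np.where(np.abs(np.diff(g[65:225,360].astype(int)))>10)[0]+65])
def line(c):return np.array(c)
P=[((320.5,77),102),((376,75),105),((374,213.5),105),((320,211),102)]
Q=np.array([onz(m,*p,z) for p,z in P]);print(Q.round(1),(Q[1]+Q[2])/2,np.degrees(np.arctan2(Q[1,0]-Q[2,0],Q[1,1]-Q[2,1])))
E
python3 -m jog '{"jaw":[91,91,91,91,91,91,91,91,91,91],"slide":[[1,0.33,0],[1,0.33,0],[1,0.33,0],[1,0.33,0],[1,0.33,0],[1,0.33,0],[1,0.33,0],[1,0.33,0],[1,0.33,0],[1,0.33,0]],"spin":[0,0,0,0,0,0,0,0,0,0]}'
python3 - <<'E'
from h import *
snap("wrist","w2.png");m=env.camera_model("wrist");print(env.state()["ee_pos"],env.state()["ee_rot"],np.array(m["camera_from_world"]).tolist(),[m[k] for k in("fx","fy","cx","cy")])
E
```

```text
85 [319, 321, 322, 324, 325, 326, 374, 375, 376]
110 [57, 58, 58, 57, 55, 48, 96, 176, 216, 225, 213, 156, 182, 219, 217, 219, 216, 213, 214, 216, 215, 212, 214, 213, 212, 216, 216, 213, 214, 217, 217, 216, 215, 216, 218, 219, 219, 218, 217, 218, 219, 219, 215, 217, 219, 220, 223, 224, 221, 220, 222, 221, 219, 221, 223, 222, 220, 219, 220, 215, 203, 199, 200, 198, 198, 197, 198, 197]
130 [319, 320, 321, 323, 325, 372]
150 [319, 320, 321, 323, 325, 338, 339, 370, 371]
160 [319, 320, 321, 322, 323, 325, 349, 370, 371, 372]
200 [97, 95, 96, 96, 96, 94, 96, 102, 102, 96, 98, 106, 106, 106, 104, 101, 100, 103, 103, 103, 105, 103, 101, 102, 104, 105, 105, 104, 103, 102, 103, 102, 93, 159, 196, 186, 185, 187, 189, 189, 188, 189, 193, 193, 187, 187, 191, 189, 184, 187, 191, 190, 190, 191, 191, 161, 152, 169, 167, 166, 164, 164, 166, 167, 169, 171, 172, 174]
208 [344, 345, 368]
[75, 169, 171, 212]
[[ 447.1 -173.5  102. ]
 [ 500.  -166.2  105. ]
 [ 523.9 -302.9  105. ]
 [ 466.2 -307.3  102. ]] [ 511.96945593 -234.51545253  105.        ] -9.934987560859485
time_s: 3.15
ee_pos: [480.3, 6.2, 258.6]
ee_rot: [-180.0, 0.0, 96.3]
force: [1.0, -0.1, -0.2]
gripper_width: 91.1
gripper_force: 0.0
[481.26820167  10.22499763 258.58332488] [179.95521689  -0.24220619  96.45655719] [[0.9936668754498957, 0.11236186839996293, 0.0009752760189858545, -480.09467551801174], [-0.10881605080327658, 0.9644015696978683, -0.24101593194614396, 79.96996694458046], [-0.028021558151225666, 0.23938342234574017, 0.9705206692208159, -421.6276889915581], [0.0, 0.0, 0.0, 1.0]] [310.8341473929283, 310.8341473929283, 277.99957088743855, 211.2882020583351]
```

View pics/w2.png

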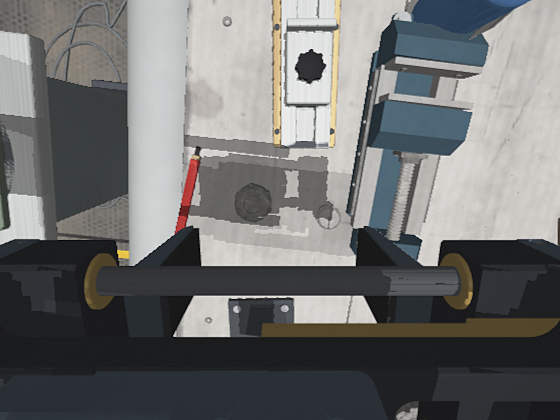

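The second wrist view shows the stop's knob at (311,66), its block from about (286,26) to (331,104), the track's near end at row 147, the vise jaw corner near (371,147) and the nut at (253,202). I took the camera pose after the image, while the arm was still settling, so I'll correct for that. I'll also check the vise height and the can.

Run:
```python
from h import *
T2=np.array(env.camera_model("wrist")["camera_from_world"]);R=T2[:3,:3]
def mod(c):
    T=np.eye(4);T[:3,:3]=R;T[:3,3]=-R@c;return dict(fx=310.834,fy=310.834,cx=278.,cy=211.29,camera_from_world=T)
c2=-R.T@T2[:3,3];print("c2",c2)
m1=mod(np.array([410.88,-231.96,428.88])-[2.85,3.2,0]);m2=mod(c2-[1,4,0]);mt=env.camera_model("top")
Q=np.array([onz(m1,*p,z) for p,z in[((376,75),105),((368,212.5),105),((325.5,77),95)]]);print("ledge",Q.round(1).tolist(),(Q[0]+Q[1])[:2]/2,np.degrees(np.arctan2(Q[0,0]-Q[1,0],Q[0,1]-Q[1,1])))
print("knob",onz(m2,311,66,84),"blk",[onz(m2,*p,68)[:2].round(1).tolist() for p in[(286,104),(331,104)]],"end",[onz(m2,*p,18)[:2].round(1).tolist() for p in[(274,147),(335,147)]])
def tri(a,b):
    (o1,d1),(o2,d2)=a,b;s=np.linalg.lstsq(np.c_[d1,-d2],o2-o1,rcond=None)[0];p,q=o1+d1*s[0],o2+d2*s[1];return ((p+q)/2).round(1),np.linalg.norm(p-q).round(1)
print("vise",tri(ray(m2,371,147),ray(mt,208,198)))
cv2.imwrite("pics/v.png",np.vstack([cv2.resize(cv2.imread("pics/t0.png")[140:205,105:265],None,fx=4,fy=4),cv2.resize(cv2.imread("pics/s0.png")[205:285,185:345],None,fx=4,fy=4)]))
```

```text
c2 [473.94152732  77.75185225 428.94064782]
ledge [[496.4, -169.3, 105.0], [513.7, -305.5, 105.0], [449.3, -174.7, 95.0]] [ 505.04059281 -237.39732995] -7.2178546263498555
knob [499.26494054 144.87749119  84.        ] blk [[478.4, 106.8], [527.7, 112.3]] end [[470.0, 57.1], [548.6, 66.0]]
vise (array([582.1,  70.2,  52.4]), np.float64(5.5))
```

View pics/v.png

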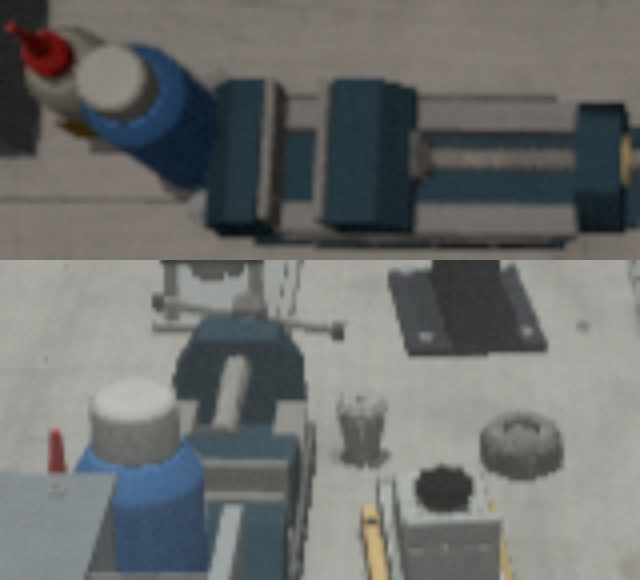

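```bash
python3 -m jog '{"jaw":[91,91,91,91,91,91,91,91,91,91],"slide":[[0.89,0.21,0],[0.89,0.21,0],[0.89,0.21,0],[0.89,0.21,0],[0.89,0.22,0],[0,0,0.8],[0,0,0.8],[0,0,0.8],[0,0,0.8],[0,0,0]],"spin":[0,0,0,0,0,0,0,0,0,0]}' && python3 -m jog '{"jaw":[91,91,91,91,91,91,91,91,91,91],"slide":[[0,0,0],[0,0,0.7],[0,0,0.7],[0,0,0.7],[0,0,0.7],[0,0,0.6],[0,0,0.3],[0,0,0.2],[0,0,0],[0,0,0]],"spin":[0,0,0,0,0,0,0,0,0,0]}'
python3 - <<'E'
from h import *
snap("wrist","w3.png");print(env.state()["ee_pos"],env.state()["ee_rot"])
E
```

```text
time_s: 4.2
ee_pos: [494.9, 140.3, 159.7]
ee_rot: [-179.6, 0.1, 96.3]
force: [-0.2, -0.9, 0.1]
gripper_width: 91.2
gripper_force: 0.0
time_s: 5.2
ee_pos: [498.2, 141.4, 46.8]
ee_rot: [179.9, -0.0, 96.3]
force: [-0.8, -0.2, 0.3]
gripper_width: 90.6
gripper_force: 0.0
[498.18328338 141.43858342  46.86947837] [ 1.79884463e+02 -1.07392052e-02  9.63299306e+01]
```

View pics/w3.png

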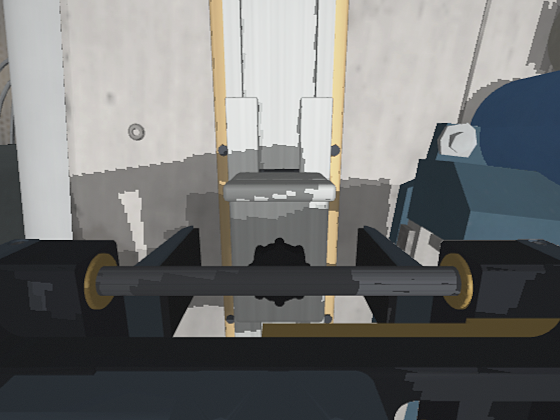

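The stop sits centred between the open fingers (knob at (279,272)) and the lip ends and mouth are visible ahead at row 97. I'll lower 4 mm and grip.

```bash
python3 -m jog '{"jaw":[91,91,80,70,60,50,45,40,40,40],"slide":[[0,0,0.13],[0,0,0],[0,0,0],[0,0,0],[0,0,0],[0,0,0],[0,0,0],[0,0,0],[0,0,0],[0,0,0]],"spin":[0,0,0,0,0,0,0,0,0,0]}' 25; python3 -m jog '{"jaw":[40,40,40,40,40],"slide":[[0,0,0],[0,0,0],[0.2,0,0],[0.3,0,0],[0.3,0,0]],"spin":[0,0,0,0,0]}'
```

```text
time_s: 6.25
ee_pos: [497.8, 141.3, 42.1]
ee_rot: [180.0, 0.0, 96.3]
force: [1.0, -0.4, -0.1]
gripper_width: 50.2
gripper_force: 25.0
time_s: 6.75
ee_pos: [494.4, 165.5, 42.1]
ee_rot: [-180.0, 0.0, 96.3]
force: [0.5, -2.8, 1.9]
gripper_width: 49.6
gripper_force: 25.0
```

```bash
python3 -m jog '{"jaw":[40,40,40,40,40,40,40,40,40,40],"slide":[[0.4,0,0],[0.4,0,0],[0.4,0,0],[0.4,0,0],[0.4,0,0],[0.4,0,0],[0.4,0,0],[0.4,0,0],[0.2,0,0],[0,0,0]],"spin":[0,0,0,0,0,0,0,0,0,0]}'
python3 - <<'E'
from h import *
s=env.state();print(s["ee_pos"],s["force"]);im=snap("side","s1.png");t=snap("top","t1.png")
A=cv2.resize(im[255:355,260:350],None,fx=6,fy=6,interpolation=2);cv2.imwrite("pics/c3.png",A[:,:,::-1])
E
```

```text
time_s: 7.75
ee_pos: [483.4, 268.2, 42.1]
ee_rot: [180.0, -0.1, 96.3]
force: [-0.9, 2.7, 4.2]
gripper_width: 49.9
gripper_force: 25.0
[483.36957793 268.21235809  42.14493989] [-0.86527742  2.68431596  4.17386065]
```

View pics/c3.png

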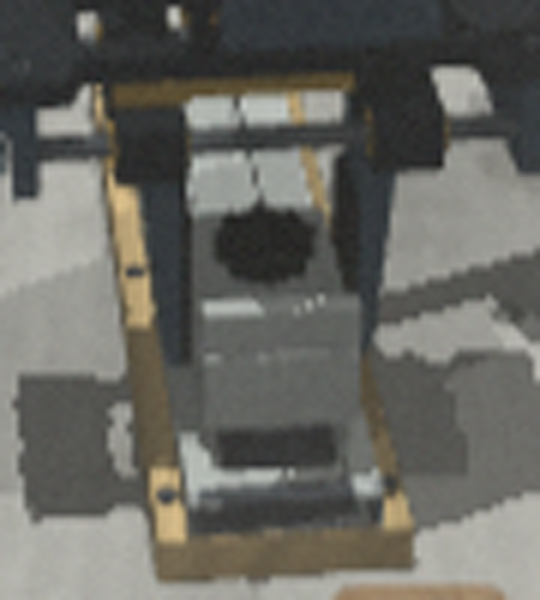

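The stop is in the mouth, with a small gap left before the end cap (crop about (280,480)). I'll nudge it a little further for margin, then lift.

```bash
python3 -m jog '{"jaw":[40,40,40,40,40,40],"slide":[[0.1,0,0],[0.1,0,0],[0.07,0,0],[0,0,0],[0,0,0],[0,0,0]],"spin":[0,0,0,0,0,0]}'; python3 -m jog '{"jaw":[40,40,40,40,40,40],"slide":[[0,0,-0.1],[0,0,-0.2],[0,0,-0.3],[0,0,-0.3],[0,0,-0.1],[0,0,0]],"spin":[0,0,0,0,0,0]}' 35
```

```text
time_s: 8.45
ee_pos: [482.8, 273.7, 42.1]
ee_rot: [180.0, 0.1, 96.3]
force: [-0.4, -3.1, 5.2]
gripper_width: 50.0
gripper_force: 25.0
time_s: 9.05
ee_pos: [483.0, 274.8, 72.9]
ee_rot: [179.9, -0.0, 96.3]
force: [0.5, -1.2, -2.9]
gripper_width: 49.7
gripper_force: 35.0
```

```bash
python3 -m jog '{"jaw":[40,40,40,40,40,40,40],"slide":[[0,0,-0.5],[0,0,-0.7],[0,0,-0.7],[0,0,-0.7],[0,0,-0.6],[0,0,-0.2],[0,0,0]],"spin":[0,0,0,0,0,0,0]}'
python3 - <<'E'
from h import *
s=env.state();p=s["ee_pos"];m=env.camera_model("side");im=snap("side","s2.png");print(p,s["ee_rot"],s["gripper_width"],s["force"])
# stop front plate expected
u,v=proj(m,[p[0],p[1],p[2]+15]);u,v=int(u),int(v);print(u,v)
mw=env.camera_model("wrist");snap("wrist","w4.png")
y=np.array([-.1115,.9938])
for dy in(-4,0,4,8):print(dy,proj(m,[*(p[:2]+y*(40+dy)),p[2]-19+15]),proj(mw,[*(p[:2]+y*(dy)),p[2]-19+61]))
A=cv2.resize(im[max(v-50,0):v+50,u-60:u+60],None,fx=6,fy=6,interpolation=2);cv2.imwrite("pics/c4.png",A[:,:,::-1]);print(u-60,max(v-50,0))
E
```

```text
time_s: 9.75
ee_pos: [482.8, 274.6, 174.4]
ee_rot: [179.9, -0.0, 96.3]
force: [0.4, 0.8, -3.3]
gripper_width: 50.2
gripper_force: 35.0
[482.78475029 274.63301734 174.40700286] [ 1.79933548e+02 -2.05802000e-02  9.63285237e+01] 50.211656053819844 [ 0.37332045  0.75090487 -3.28329312]
305 244
-4 (np.float64(307.75841938831013), np.float64(263.96713484158124)) (np.float64(278.1601658905934), np.float64(297.45780628620776))
0 (np.float64(308.06789389306516), np.float64(265.1352908217129)) (np.float64(278.149755346928), np.float64(289.45404826064737))
4 (np.float64(308.38011054524037), np.float64(266.31379743124376)) (np.float64(278.1391977589146), np.float64(281.3372406751948))
8 (np.float64(308.69510595286266), np.float64(267.502792852431)) (np.float64(278.12848998899), np.float64(273.10497133130303))
245 194
```

View pics/c4.png

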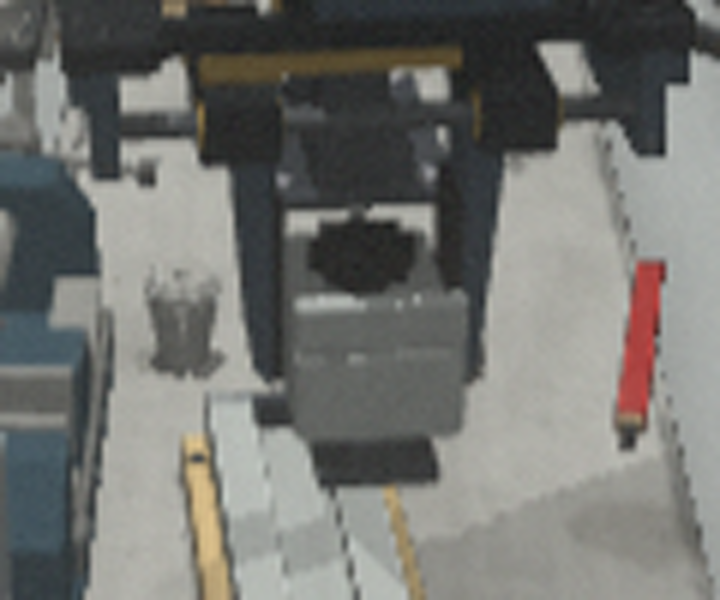

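The stop hangs level and centred, its plate's lower edge at crop (375,437), well clear of the track. I'll carry it over to the ledge.

```bash
python3 -m jog '{"jaw":[40,40,40,40,40,40,40,40,40,40],"slide":[[-0.3,-0.03,-0.3],[-0.6,-0.07,-0.4],[-0.9,-0.1,0],[-0.9,-0.1,0],[-0.9,-0.1,0],[-0.9,-0.1,0],[-0.9,-0.1,0],[-0.9,-0.1,0],[-0.9,-0.1,0],[-0.9,-0.1,0]],"spin":[0,0,0,0,0,0,0,0,0,0]}' && python3 -m jog '{"jaw":[40,40,40,40,40,40,40,40,40,40],"slide":[[-0.9,-0.1,0],[-0.9,-0.1,0],[-0.9,-0.1,0],[-0.9,-0.1,0],[-0.9,-0.1,0],[-0.9,-0.1,0],[-0.9,-0.1,0],[-0.9,-0.1,0],[-0.5,-0.06,0],[-0.2,-0.05,0]],"spin":[0,0,0,0,0,0,0,0,0,0]}' && python3 -m jog '{"jaw":[40,40,40,40],"slide":[[-0.1,0,0],[0,0,0],[0,0,0],[0,0,0]],"spin":[-0.1,0,0,0]}'
```

```text
time_s: 10.85
ee_pos: [482.0, 27.6, 195.9]
ee_rot: [180.0, 0.0, 96.3]
force: [0.0, -0.8, -4.5]
gripper_width: 49.8
gripper_force: 35.0
time_s: 11.85
ee_pos: [481.0, -210.3, 195.5]
ee_rot: [180.0, 0.0, 96.2]
force: [-0.2, 0.5, -3.5]
gripper_width: 49.7
gripper_force: 35.0
time_s: 12.25
ee_pos: [481.9, -210.6, 195.1]
ee_rot: [-180.0, -0.0, 97.2]
force: [-0.4, 0.2, -3.0]
gripper_width: 50.2
gripper_force: 35.0
```

```bash
python3 -m jog '{"jaw":[40,40,40,40,40,40,40,40,40,40],"slide":[[-0.6,-0.06,0],[-0.57,-0.06,0],[0,0,0],[0,0,0.5],[0,0,0.6],[0,0,0.5],[0,0,0.4],[0,0,0.1],[0,0,0],[0,0,0]],"spin":[0,0,0,0,0,0,0,0,0,0]}'
python3 - <<'E'
from h import *
s=env.state();p=s["ee_pos"];print(p);t=snap("top","t3.png");snap("side","s3.png");w=snap("wrist","w5.png")
A=cv2.resize(w[40:340,180:480],None,fx=2,fy=2,interpolation=2);cv2.imwrite("pics/c5.png",A[:,:,::-1])
E
```

```text
time_s: 13.25
ee_pos: [483.2, -247.0, 132.8]
ee_rot: [179.9, 0.0, 97.1]
force: [0.3, -0.5, -2.0]
gripper_width: 49.7
gripper_force: 35.0
[ 483.19511465 -247.00614381  132.75569828]
```

View pics/c5.png

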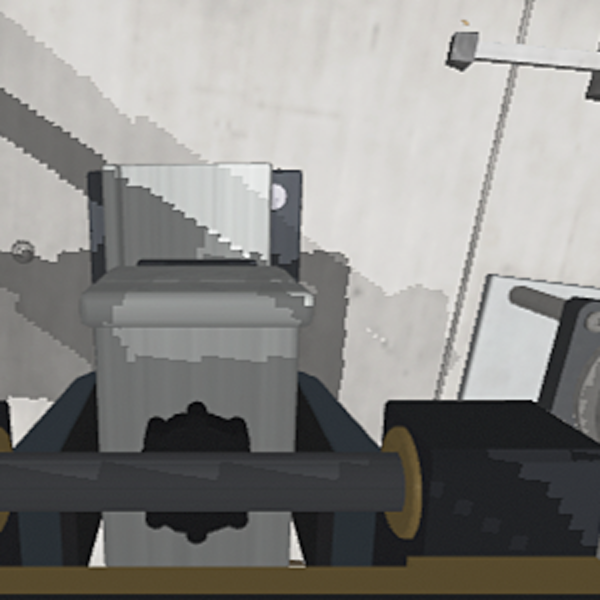

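The crop shows the ledge ahead of the stop, with the lip's inner edge at (120,165), the high edge at (271,163) and the foot's front edge from (138,262) to (257,262). I'll check the lateral fit.

Run:
```python
from h import *
m=env.camera_model("wrist");p=env.state()["ee_pos"];a=np.radians(97.1);X=np.array([np.cos(a),np.sin(a)]);Y=np.array([np.sin(a),-np.cos(a)])
for n,x,y,z in(("lipin",120,165,95),("lipin2",113,262,95),("hi",271,163,105),("hi2",274,262,105),("footL",138,262,118),("footR",257,262,118)):
    q=onz(m,180+(x-.5)/2,40+(y-.5)/2,z)[:2]-p[:2];print(n,q@X,q@Y)
```

```text
lipin 75.1185421420271 -24.071080423117913
lipin2 43.977279727294274 -27.336165854779768
hi 75.42562927206482 23.293568580779997
hi2 45.1847391652033 25.152233203497644
footL 46.72726330808117 -16.869093038140466
footR 46.73597108262162 18.463113827529167
```

The fit is within about 1 mm both ways. I'll lower to contact.

```bash
python3 -m jog '{"jaw":[40,40,40,40,40],"slide":[[0,0,0.1],[0,0,0.07],[0,0,0.05],[0,0,0],[0,0,0]],"spin":[0,0,0,0,0]}'; python3 -m jog '{"jaw":[40,40,40,40,40],"slide":[[0,0,0.04],[0,0,0.03],[0,0,0],[0,0,0],[0,0,0]],"spin":[0,0,0,0,0]}'
```

```text
time_s: 13.9
ee_pos: [482.6, -246.8, 125.4]
ee_rot: [-180.0, -0.0, 97.1]
force: [0.8, 0.3, -3.7]
gripper_width: 49.6
gripper_force: 35.0
time_s: 14.4
ee_pos: [482.7, -246.8, 123.4]
ee_rot: [180.0, 0.0, 97.1]
force: [-0.5, 0.2, -3.3]
gripper_width: 49.8
gripper_force: 35.0
```

```bash
python3 -m jog '{"jaw":[40,40,40,40],"slide":[[0,0,0.04],[0,0,0],[0,0,0],[0,0,0]],"spin":[0,0,0,0]}'; python3 -m jog '{"jaw":[40,40,40,40],"slide":[[0,0,0.04],[0,0,0],[0,0,0],[0,0,0]],"spin":[0,0,0,0]}' 15
```

```text
time_s: 14.8
ee_pos: [482.8, -246.9, 122.7]
ee_rot: [180.0, 0.0, 97.1]
force: [-2.1, 0.9, 4.0]
gripper_width: 49.7
gripper_force: 35.0
time_s: 15.2
ee_pos: [482.8, -247.0, 122.6]
ee_rot: [179.9, 0.1, 97.1]
force: [-3.6, 1.1, 10.3]
gripper_width: 49.8
gripper_force: 15.0
```

Contact came at the predicted height. Now I'll open slowly so the stop tilts down between the pads.

```bash
python3 -m jog '{"jaw":[50.5,51,51.5,52,52.5,53,53.5,54,54.5,55],"slide":[[0,0,-0.02],[0,0,0],[0,0,0],[0,0,0],[0,0,0],[0,0,0],[0,0,0],[0,0,0],[0,0,0],[0,0,0]],"spin":[0,0,0,0,0,0,0,0,0,0]}' 5; python3 -m jog '{"jaw":[55.5,56,56.5,57,57.5,58,58.5,59,59.5,60],"slide":[[0,0,0],[0,0,0],[0,0,0],[0,0,0],[0,0,0],[0,0,0],[0,0,0],[0,0,0],[0,0,0],[0,0,0]],"spin":[0,0,0,0,0,0,0,0,0,0]}'
python3 - <<'E'
from h import *
w=snap("wrist","w6.png");s=snap("side","s6.png")
A=cv2.resize(w[90:340,150:400],None,fx=1.6,fy=1.6,interpolation=2);m=env.camera_model("side");u,v=map(int,proj(m,[483,-247,120]))
B=cv2.resize(s[v-40:v+40,u-40:u+40],(400,400),interpolation=2);cv2.imwrite("pics/c6.png",np.hstack([A,B])[:,:,::-1])
E
```

```text
time_s: 16.2
ee_pos: [482.7, -246.6, 121.5]
ee_rot: [180.0, -0.0, 97.1]
force: [-0.8, 0.1, -0.4]
gripper_width: 55.2
gripper_force: 0.4
time_s: 17.2
ee_pos: [482.7, -246.8, 121.6]
ee_rot: [180.0, 0.0, 97.1]
force: [-1.0, 0.7, -0.4]
gripper_width: 59.8
gripper_force: 0.4
```

View pics/c6.png

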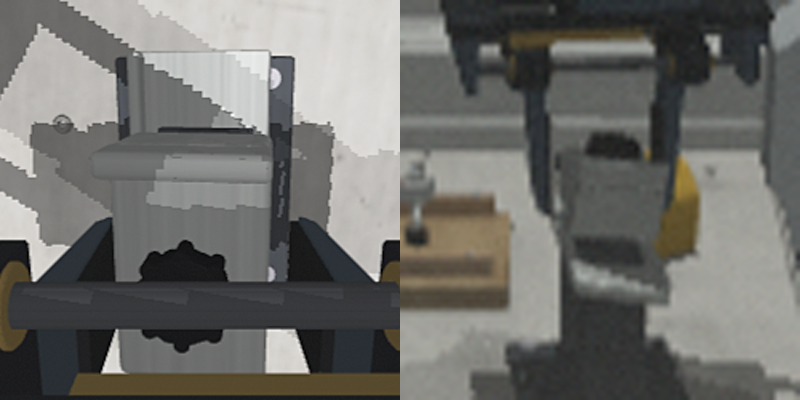

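The stop has tilted flat onto the ledge: the side view shows its block sloping parallel to it, near (615,230). I'll open fully, recentre the fingers and rise.

```bash
python3 -m jog '{"jaw":[61,62,63,64,66,70,75,82,91,91],"slide":[[0,0,0],[0,0,0],[0,0,0],[0,0,0],[0,0,0],[0,0,0],[0,0,0],[0,0,0],[0,0,0],[0,-0.2,0]],"spin":[0,0,0,0,0,0,0,0,0,0]}'; python3 -m jog '{"jaw":[91,91,91,91,91,91,91,91,91,91],"slide":[[0,0,0],[0,0,-0.2],[0,0,-0.4],[0,0,-0.6],[0,0,-0.8],[0,0,-0.8],[0,0,-0.8],[0,0,-0.5],[0,0,0],[0,0,0]],"spin":[0,0,0,0,0,0,0,0,0,0]}'
python3 - <<'E'
from h import *
p=env.state()["ee_pos"];m=env.camera_model("wrist");w=snap("wrist","w7.png");cv2.imwrite("pics/c7.png",cv2.resize(w[40:330,170:460],None,fx=2,fy=2,interpolation=2)[:,:,::-1])
def L(x,y,z):return np.array([481.2,-241,100])+x*np.array([.992*.978,.124*.978,.2085])+y*np.array([-.124,.992,0])+z*np.array([-.2085*.992,-.2085*.124,.978])
for x in(-6,0):print(x,[(np.array(proj(m,L(x+a,b,61 if a==0 else 45)))-[170,40]).__mul__(2).round() for a,b in((0,0),(-25,-40),(25,-40))])
E
```

```text
time_s: 18.3
ee_pos: [477.2, -247.6, 121.6]
ee_rot: [180.0, 0.0, 97.2]
force: [-0.1, 0.1, 0.1]
gripper_width: 90.4
gripper_force: 0.0
time_s: 19.3
ee_pos: [476.7, -247.5, 244.9]
ee_rot: [180.0, 0.0, 97.1]
force: [0.7, -0.5, -0.3]
gripper_width: 91.3
gripper_force: 0.0
-6 [array([183., 338.]), array([142., 409.]), array([246., 417.])]
0 [array([197., 338.]), array([154., 410.]), array([260., 418.])]
```

View pics/c7.png

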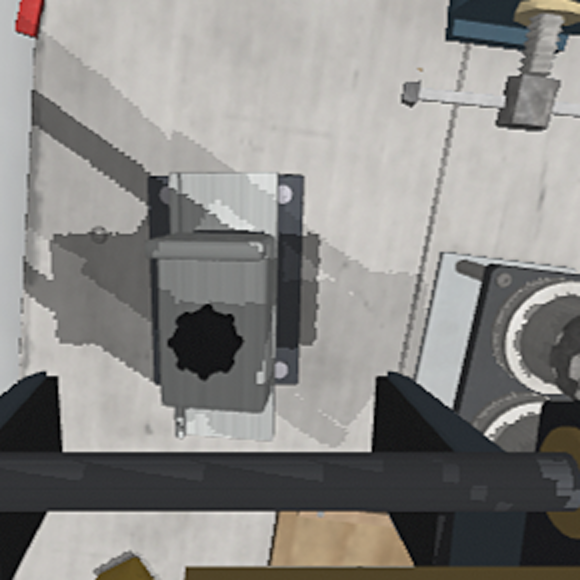

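The stop lies flat on the ledge with its knob at (205,341). That puts it about 3 mm off the centre line and within 2 mm of the middle lengthwise, with the gripper clear.

```bash
python3 -c "
from workcell import env
print(env.job_done())"
```

```text
the job is handed in; nothing more can be done
None
```

The job is handed in at about 19 s of the 51 s allowed (no verdict came back): the fence stop was slid to the mouth, lifted off, and released on the ledge, where the last picture showed it lying flat, about 3 mm off the centre line; no bystander was touched as far as I could tell.

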